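# Free the blue-lidded pail from its clamp and carry it to the log by its bail

### The job

Take the pail with the blue lid out of its stand: its tilted screw clamp may be left- or right-handed, so feel with the red wing which way gives, and wind the clamp foot fully back off the pail. Then raise the pail's folded wire bail, lift the pail by the bail's wooden handle, carry it upright to the sawn log, set it down gently in the middle and let go. Leave the white-lidded pail clamped in its stand, and do not knock the hammer or the flask about.

Things in the scene. Friction and masses are not known exactly. Their poses are not given: they have to be found in the camera images.
- stand_a: Green steel stand, one of two alike, fixed; plate 195 x 130 x 12 mm (from -133 to +62 mm along its x). Origin on the table under the centre of the pail's seat, a 6 mm high ring, 90 mm inside diameter. A post (26 x 36 mm, at x = -105 mm, 120 mm high) carries a dark housing, 40 mm diameter, 32 mm long, its axis leaning 40 degrees from vertical to the stand's -x; foot below it, red wing above.
- grip_a (a point): Middle of the red wing of stand_a's clamp screw, on the screw axis, 110 mm to the stand's -x and 173 mm above its origin. Site z runs up the axis (40 degrees from vertical, leaning to the stand's -x), x along the wing; the point turns with it. Wing: 52 mm long (x), 11 mm thick (y), 26 mm high (z, +-13 mm); it starts in the stand's x-z plane. The housing's flat top is 26 mm below.
- foot_a (a joint): How far stand_a's clamp foot is drawn back up the screw axis, m: 0 clamped, 0.024 fully back. Fast thread, 16.5 mm per rad; which way is not known. The wing turns in place: the wrong way it meets a hard stop after 0.1 rad, the right way it turns freely (0.06 N m) for 1.45 rad. Turned 0.3 rad in a 40 N pinch, a stop gives over 0.4 N m. The foot's 12 mm ball overlaps the rim by 6 mm.
- stand_b: Green steel stand, one of two alike, fixed; plate 195 x 130 x 12 mm (from -133 to +62 mm along its x). Origin on the table under the centre of the pail's seat, a 6 mm high ring, 90 mm inside diameter. A post (26 x 36 mm, at x = -105 mm, 120 mm high) carries a dark housing, 40 mm diameter, 32 mm long, its axis leaning 40 degrees from vertical to the stand's -x; foot below it, red wing above.
- grip_b (a point): Middle of the red wing of stand_b's clamp screw, on the screw axis, 110 mm to the stand's -x and 173 mm above its origin. Site z runs up the axis (40 degrees from vertical, leaning to the stand's -x), x along the wing; the point turns with it. Wing: 52 mm long (x), 11 mm thick (y), 26 mm high (z, +-13 mm); it starts in the stand's x-z plane. The housing's flat top is 26 mm below.
- foot_b (a joint): How far stand_b's clamp foot is drawn back up the screw axis, m: 0 clamped, 0.024 fully back. Fast thread, 16.5 mm per rad; which way is not known. The wing turns in place: the wrong way it meets a hard stop after 0.1 rad, the right way it turns freely (0.06 N m) for 1.45 rad. Turned 0.3 rad in a 40 N pinch, a stop gives over 0.4 N m. The foot's 12 mm ball overlaps the rim by 6 mm.
- pail_blue: To be moved: closed pail, bright metal, flat blue lid, standing in one of the stands, 0.3 to 0.5 kg, 80 mm diameter at the foot, 92 mm at the rim, 75 mm high. Origin at the centre of its underside, z up. The wire bail (4.4 mm wire, 108 mm wide) pivots about the pail's y axis at 60 mm height.
- pail_white: To be left clamped: closed pail, bright metal, flat white lid, standing in one of the stands, 0.3 to 0.5 kg, 80 mm diameter at the foot, 92 mm at the rim, 75 mm high. Origin at the centre of its underside, z up. The wire bail (4.4 mm wire, 108 mm wide) pivots about the pail's y axis at 60 mm height.
- bail_blue (a joint): Angle of the blue-lidded pail's bail, rad: 0 folded down, level and pointing to the pail's +x; 1.57 upright. Starts between 0 and 0.2. Stiff pivot (0.045 N m): it stays where it is left. Led round on too tight a circle, the bail pushes the unclamped pail over: keep the wire slightly in tension.
- handle_blue: Wooden handle of the blue-lidded pail's bail: roller 15 mm diameter, 42 mm long, spinning freely on the wire. Origin at its centre, 85 mm from the bail's pivot; its length runs along the pail's y. Folded level, it stands 31 mm clear of the rim on the pail's +x side, 60 mm above the pail's underside; upright, 145 mm above it. Use only its position: it spins.
- log: Sawn log slice, fixed, 150 mm diameter, 50 mm high, dark sides, pale top. Origin at the centre of its underside.
- log_top (a point): Centre of the top of the log, where the middle of the pail's underside goes.
- hammer: Loose hammer lying on the table at the left, roughly along x. Leave it alone.
- flask: Loose red flask, 66 mm diameter, 210 mm high, origin at the centre of its underside. Leave it alone.

How it is judged:
On the way, in this order (a step that is already met when the one before it is completed fails the run):
1. The clamp foot of the blue-lidded pail's stand is drawn back more than 16 mm (((horizontal distance between pail_white and stand_b below 0.06 m and value of joint foot_a above 0.016 m) or (horizontal distance between pail_white and stand_a below 0.06 m and value of joint foot_b above 0.016 m))), for 0.2 s.
2. The blue-lidded pail is off the stand by more than 30 mm, hanging by the handle of its raised bail (height (world z) of pail_blue above 0.042 m and value of joint bail_blue between 1.1 and 2 rad and contact force between the fingers and handle_blue above 1 N), for 0.2 s.
At the end, for the whole second after the job is handed in: The blue-lidded pail stands upright (within 0.08 rad), released and at rest on top of the log, its middle within 30 mm of the log's middle; the foot of its own clamp is still drawn back more than 16 mm (horizontal distance between pail_blue and log_top below 0.03 m and z of pail_blue in the frame of log_top between -0.004 and 0.004 m and angle between pail_blue's own z axis and vertical below 0.08 rad and linear speed of pail_blue below 0.02 m/s and angular speed of pail_blue below 0.1 rad/s and contact force between pail_blue and log above 1 N and ((horizontal distance between pail_white and stand_b below 0.06 m and value of joint foot_a above 0.016 m) or (horizontal distance between pail_white and stand_a below 0.06 m and value of joint foot_b above 0.016 m))); the robot touches nothing.
It fails at once if The blue-lidded pail is tipped more than 0.6 rad (angle between pail_blue's own z axis and vertical above 0.6 rad).
It fails at once if The pail is banged down on the log (over 50 N) (contact force between pail_blue and log above 50 N).
It fails at once if The white-lidded pail is moved more than 15 mm (distance of pail_white from where it was at the start of the episode above 0.015 m).
It fails at once if The white-lidded pail's clamp is opened by more than 6 mm ((horizontal distance between pail_white and stand_a below 0.06 m and value of joint foot_a above 0.006 m) or (horizontal distance between pail_white and stand_b below 0.06 m and value of joint foot_b above 0.006 m)).
It fails at once if The hammer or the flask is knocked more than 30 mm (distance of any of hammer, flask from where it was at the start of the episode above 0.03 m).
It also fails if it takes over 51 s, if anything falls off the work surface, if the arm or the gripper's body presses on something with over 40 N, if the wrist force passes 120 N, or if a joint passes its speed limit or range.

### The arm

A 7-joint arm with a two-finger parallel gripper is mounted at the origin on the work surface. World frame = base frame: x ahead of the robot, y to its left, z up, the work surface at z = 0. Lengths are in m, angles in rad, forces in N, time in s.
With the tool pointing down it reaches from about 0.425 to 0.925 m from the base axis. Payload 6.8 kg.
Tool frame: the origin (TCP) lies at the very end of the fingers, on their centre line; the grasp point (between the pads) lies 19 mm behind it; z points along the fingers, y is the line along which they close (so a half turn about z gives the same grasp; the last joint's range is limited). The gripper opens to 85 mm and grips with 20 to 120 N. Pads are 22 mm wide; open, the fingers measure 114 mm over their backs; the gripper's body (76 mm by 85 mm) begins 54 mm behind the grasp point. The pads swing forward as they close: fully open they stand 13 mm farther back than shut.
Start: joints at [-1.421, 0.477, 0.022, 1.555, -0.011, 1.109, -0.083], TCP at [0.172, 0.653, 0.231] pointing down, gripper open.
Joint ranges: [-2.96, 2.96], [-0.34, 2.1], [-1.41, 1.46], [0.24, 2.44], [-1.37, 4.51], [0.17, 1.92], [-2.96, 2.96]. Speed limits (rad/s): [2.39, 2.39, 3.14, 3.14, 3.14, 3.14, 3.14].

### API

Orientations are given as a unit quaternion [w, x, y, z].
In Python, from station import bot, cams, order gives the robot as it stands (bot), with the cameras (cams) and the job (order).
- The arm moves only by the tool nudge_tcp, called after "Request:" as a command line: name --argument value ..., lists and objects as JSON in quotes. Schema: {"type":"object","properties":{"moves":{"type":"object","properties":{"steps":{"type":"array","items":{"type":"array","items":{"type":"number"},"minItems":5,"maxItems":5},"minItems":1,"maxItems":20}},"additionalProperties":false,"required":["steps"]},"force":{"type":"number"},"only":{"type":"string"},"quiet":{"type":"boolean"},"lines":{"type":"string"}},"required":["moves"],"additionalProperties":false}. moves is an object whose key "steps" holds a list of rows, 1 to 20 of them, each of 5 numbers: dx, dy, dz in shares of the most that a row can go, 1 being 50 mm, then a turn about the tool's z in shares of 2 pi rad (1.0 is 2 pi rad), then the opening from 0.0 (shut) to 1.0 (fully open); each row shifts and turns the commanded pose from where the row before left it, along the tool's axes as they then stand; what a row does not reach is not made up. A row lasts 1/10 s, in which the tool goes at most 0.05 m and 0.15 rad, less where a joint would pass 70% of its speed; a pose out of reach is approached as far as the arm can. The fingers move at their own pace and stop on an object; force is the grip in N (left out, the last holds). Time passes only in rows, so rows that do not move let the fingers close. The tool returns the time, the measured TCP pose, the force, the opening and the grip force at its end. only (a regular expression) keeps the lines of the reply that match it, lines (a string "A,B") keeps lines A to B, and quiet returns only ok. A shift or turn number past 1, either way, is cut back to 1. Input that does not fit is refused with a message, and nothing moves.
- bot.get_obs(): the state, without advancing time (a new reading comes with each control period).
- cams.read_camera(name): name is "side" or "top"; returns the picture (480x640x3 uint8, blue, green, red); there is no depth.
- cams.camera_info(name): a dict with "vertical_fov" (degrees; the focal length in pixels is half the picture's height over the tangent of half this angle, whatever the lens; pixels are square), "cx", "cy" (the principal point, pixels), "k1" (the pictures are not rectified: a ray, as slopes to the right and down, at radius r is drawn at 1 + k1 r^2 times it, then the intrinsics apply), "view" (4x4, takes a point from world to camera coordinates). Camera axes: x right, y up, looking along -z (the intrinsics and any distortion apply to the point x, -y, -z); pixel columns grow to the right and rows downward; lengths in m; the calibration is good to about 2 mm. A picture is of the moment at which its call begins. camera_info takes no time and is no camera call.
- order.hand_in(): hands the job in; it is judged then, once.
The state is a dict: "t": time; "q": joint angles; "joint_vel": joint speeds; "joint_torque": joint torques, N m; "eef_pos": TCP position; "tool_rot": TCP orientation; "contact_force": force on the tool from outside, world axes, zero at the start; "torque": the same for the moment, N m; "gripper_width": opening from 0.0 (shut) to 1.0 (fully open); "grasp_force": force on a finger pad.
Only numpy, scipy, OpenCV 4.12 (cv2) and the standard library are available. Lean on these libraries where they do the work, as an engineer would, in place of code of your own. Each camera call takes 0.05 s, during which the arm holds its last target. There are 200 camera calls.

## Working session

There is one attempt and no reset: what is moved stays moved. The work goes in short steps, Python scripts to look and compute and a tool call to move; the robot and the scene stay as the last step left them, time stands still between calls to the robot, and variables do not carry over. Pictures are saved under pics/ and viewed, at most 10 in all, crops included, and the job is handed in when it is done.

```bash
ls; mkdir -p pics; python3 - <<'E'
from station import bot, cams, order
import cv2
for n in("side","top"):
    cv2.imwrite(f"pics/{n}0.png",cams.read_camera(n)); i=cams.camera_info(n); print(n,i)
o=bot.get_obs(); print(o)
E
```

```text
pics
station.py
side {'vertical_fov': 47.26343905801988, 'cx': 320.51956992226354, 'cy': 233.1042933672681, 'k1': -0.1605281613380897, 'view': array([[-0.99041351, -0.13797645, -0.00660137,  0.54726819],
       [ 0.08222725, -0.62729033,  0.77443239, -0.15896308],
       [-0.11099441,  0.76646548,  0.63262224, -1.19952509],
       [ 0.        ,  0.        ,  0.        ,  1.        ]])}
top {'vertical_fov': 51.4409897874136, 'cx': 318.116082310367, 'cy': 235.51314956021562, 'k1': -0.0328465777307317, 'view': array([[-0.0280823 , -0.99959715,  0.00411462, -0.00860751],
       [ 0.99155705, -0.02733465,  0.12675734, -0.55638433],
       [-0.12659381,  0.00763952,  0.99192522, -1.3200192 ],
       [ 0.        ,  0.        ,  0.        ,  1.        ]])}
{'t': 0.1, 'q': array([-1.42111652,  0.47773388,  0.02233289,  1.55639083, -0.0115096 ,
        1.10932422, -0.08311264]), 'joint_vel': array([ 6.00611411e-06, -1.15021973e-03,  1.55715255e-03, -2.12436404e-03,
       -2.88542419e-04, -5.36950560e-04,  1.30978083e-04]), 'joint_torque': array([ 4.29932130e-03, -5.97756815e+01,  1.61354531e+00, -2.81953043e+01,
        1.29096833e-02,  5.01625735e-03, -1.97236881e-05]), 'eef_pos': array([0.17194153, 0.65214921, 0.23039559]), 'tool_rot': array([-5.42614559e-05,  1.28527641e-01,  9.91705550e-01, -8.62487209e-04]), 'contact_force': array([ 0.93346876, -0.4631254 ,  0.16109922]), 'torque': array([ 0.08960186, -0.03911671,  0.00947274]), 'grasp_force': 0.0, 'gripper_width': 0.9997509995971813}
```

View pics/side0.png

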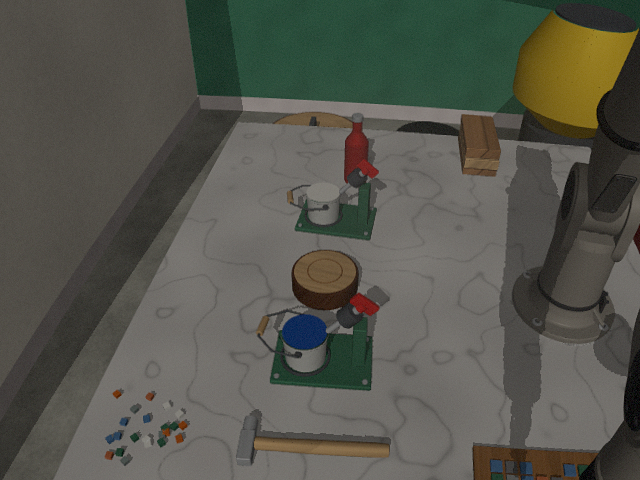

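View pics/top0.png

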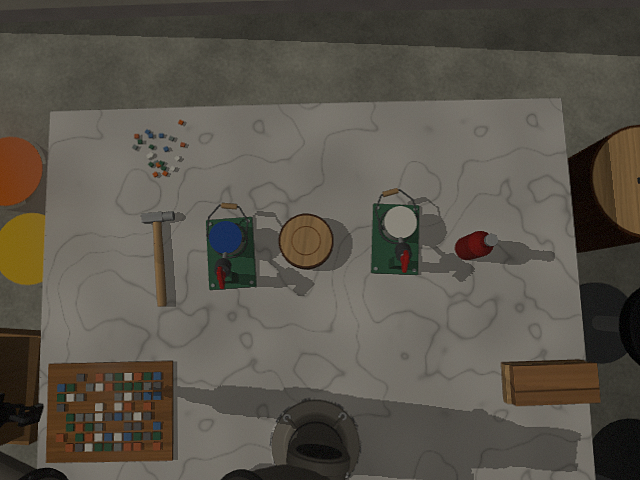

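The blue-lidded pail is at top (227,238), in the stand on the left. Its wing is at top (221,275) and side (364,303), and its handle at top (229,206) and side (263,325). The log is at top (306,240), the hammer at (163,255), and the white pail at (402,222) on the right. The bail points away from the robot (+x).

```bash
cat > h.py <<'E'
from station import bot, cams, order
import cv2, numpy as np
from scipy.spatial.transform import Rotation as R
C={n:cams.camera_info(n) for n in("side","top")}
def K(n):
    c=C[n]; f=240/np.tan(np.radians(c["vertical_fov"]/2)); return np.array([[f,0,c["cx"]],[0,f,c["cy"]],[0,0,1.]]),np.array([c["k1"],0,0,0])
def rays(n,px):
    k,d=K(n); s=cv2.undistortPoints(np.float64(px).reshape(-1,1,2),k,d,None,None,None).reshape(-1,2) if False else cv2.undistortPoints(np.float64(px).reshape(-1,1,2),k,d).reshape(-1,2)
    V=C[n]["view"]; return -V[:3,:3].T@V[:3,3],np.c_[s[:,0],-s[:,1],-np.ones(len(s))]@V[:3,:3]
def plane(n,px,z):
    o,d=rays(n,px); return o+d*((z-o[2])/d[:,2])[:,None]
def tri(a,b):
    A=np.zeros((3,3));v=np.zeros(3);L=[]
    for n,p in(("side",a),("top",b)):
        o,d=rays(n,[p]);d=d[0]/np.linalg.norm(d);P=np.eye(3)-np.outer(d,d);A+=P;v+=P@o;L.append((P,o))
    x=np.linalg.solve(A,v); return x,max(np.linalg.norm(P@(x-o)) for P,o in L)
def proj(n,X):
    V=C[n]["view"];c=np.atleast_2d(X)@V[:3,:3].T+V[:3,3];k,d=K(n)
    return cv2.projectPoints((c*[1,-1,-1]).reshape(-1,1,3),np.zeros(3),np.zeros(3),k,d)[0].reshape(-1,2)
def blobs(im,lo,hi,amin=30):
    m=cv2.inRange(cv2.cvtColor(im,cv2.COLOR_BGR2HSV),np.array(lo),np.array(hi))
    cs=[c for c in cv2.findContours(m,cv2.RETR_EXTERNAL,cv2.CHAIN_APPROX_NONE)[0] if cv2.contourArea(c)>amin]
    return m,cs
def cen(c): 
    M=cv2.moments(c); return np.array([M["m10"]/M["m00"],M["m01"]/M["m00"]])
E
python3 - <<'E'
from h import *
np.set_printoptions(precision=4,suppress=True)
I={n:cv2.imread(f"pics/{n}0.png") for n in C}
for n in C:
    print(n,"cam",rays(n,[[320,240]])[0])
    for nm,lo,hi in(("blue",(105,120,60),(125,255,255)),("red",(0,170,80),(6,255,255)),("green",(65,80,30),(90,255,140)),("wood",(8,70,90),(22,200,255))):
        for c in blobs(I[n],lo,hi,20)[1]:
            p=cen(c); 
            if 200<p[0]<450 and 140<p[1]<400: print(n,nm,p,cv2.contourArea(c),cv2.boundingRect(c))
im=I["top"]
for c in blobs(im,(65,80,30),(90,255,140),500)[1]:
    p=cen(c)
    if 180<p[1]<300:
        w=plane("top",c.reshape(-1,2),0.012)[:,:2]; r=cv2.minAreaRect(np.float32(w*1000)); print("plate",r,cv2.boxPoints(r))
for n,z in(("blue",.0),):
    c=max(blobs(im,(105,120,60),(125,255,255))[1],key=lambda c:cv2.contourArea(c)*(200<cen(c)[0]<260 and 200<cen(c)[1]<260))
    w=plane("top",c.reshape(-1,2),0.087);print("lid",cv2.minEnclosingCircle(np.float32(w[:,:2]*1000)))
out=np.hstack([cv2.resize(I["top"][190:310,190:340],None,fx=2.6,fy=2.6,interpolation=cv2.INTER_CUBIC),cv2.resize(I["side"][280:400,250:400],None,fx=2.6,fy=2.6,interpolation=cv2.INTER_CUBIC)])
cv2.imwrite("pics/crop0.png",np.clip(out*1.6,0,255).astype(np.uint8))
E
```

```text
side cam [0.422  0.8952 0.8856]
side blue [304.0939 331.4751] 1157.0 (282, 314, 45, 35)
side red [363.6336 304.1669] 317.5 (350, 293, 29, 22)
side red [366.4393 167.9162] 173.0 (347, 159, 31, 19)
side green [279.168  343.1333] 62.5 (276, 331, 7, 21)
side green [336.8088 363.5085] 3138.5 (270, 318, 102, 72)
side green [340.8717 222.0195] 1041.5 (295, 189, 75, 51)
side wood [261.589  325.1279] 73.0 (256, 316, 12, 20)
side wood [324.4761 271.4099] 1970.0 (294, 251, 62, 42)
side wood [289.1925 196.6103] 35.5 (287, 191, 6, 13)
top cam [ 0.3843 -0.0137  1.3799]
top blue [224.9874 236.7085] 777.5 (209, 221, 33, 32)
top red [219.2884 277.5768] 44.5 (217, 267, 6, 22)
top red [404.2865 260.5974] 89.0 (401, 250, 8, 22)
top green [211.9552 266.3436] 309.0 (207, 237, 15, 53)
top green [231.6423 221.6925] 109.5 (208, 218, 38, 16)
top green [243.6154 265.4109] 829.0 (224, 217, 32, 72)
top green [383.5213 208.5071] 94.0 (377, 204, 26, 14)
top green [389.7311 252.393 ] 1148.5 (371, 204, 48, 71)
top wood [305.6876 240.3209] 1950.0 (281, 216, 51, 50)
top wood [228.3056 205.338 ] 36.0 (221, 203, 15, 5)
top wood [389.6795 191.2991] 39.0 (382, 188, 16, 8)
plate ((518.9274291992188, 197.49891662597656), (192.76071166992188, 85.6784439086914), 2.0113611221313477) [[421.1029 236.929 ]
 [424.11   151.3034]
 [616.752  158.0688]
 [613.7449 243.6945]]
plate ((543.5569458007812, -236.35855102539062), (126.98373413085938, 191.66001892089844), 85.79251098632812) [[ 443.3269 -292.6484]
 [ 634.4703 -306.7102]
 [ 643.787  -180.0687]
 [ 452.6436 -166.0069]]
lid ((552.6790771484375, 220.02015686035156), 42.91336441040039)
```

View pics/crop0.png

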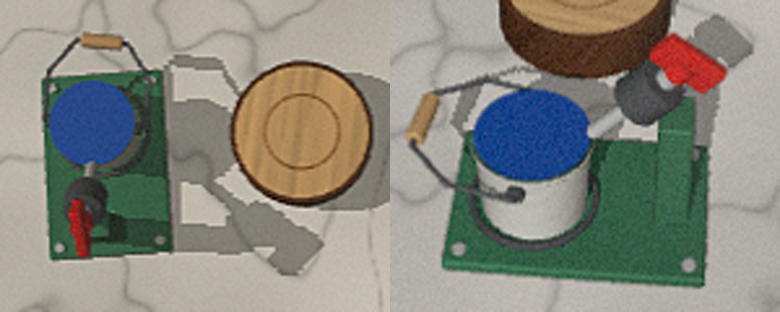

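```bash
python3 - <<'E'
from h import *
np.set_printoptions(precision=4,suppress=True)
I={n:cv2.imread(f"pics/{n}0.png") for n in C}
c=np.vstack([c for c in blobs(I["top"],(60,60,20),(95,255,200),60)[1] if 195<cen(c)[0]<265 and 200<cen(c)[1]<300]).reshape(-1,2)
w=plane("top",c,0.012)[:,:2]; r=cv2.minAreaRect(np.float32(w*1000)); print(r,cv2.boxPoints(r))
b=cv2.boxPoints(r)/1000; b=b[np.argsort(b[:,0])]
x=b[2:].mean(0)-b[:2].mean(0);x/=np.linalg.norm(x);print("yaw",np.arctan2(x[1],x[0]))
ct=b.mean(0); org=ct+x*.0355; print("seat",org)
yaw=np.arctan2(x[1],x[0])
grip=np.r_[org-.110*x,.173]; print("grip",grip)
s=[304.1,331.5]
for n,lim in(("side",1),("top",1)):
    cs=[c for c in blobs(I[n],(105,120,60),(125,255,255))[1] if (cv2.contourArea(c)>700 and 200<cen(c)[0]<330)]
    for c in cs:
        w=plane(n,c.reshape(-1,2),.087)[:,:2]; h=cv2.minEnclosingCircle(np.float32(w*1000)); print(n,"lid",h, cv2.fitEllipse(np.float32(w*1000)))
print("handle",*tri([261.6,325.1],[228.3,205.3]))
for n in C:
    for cc in blobs(I[n],(0,130,50),(8,255,255),30)[1]:
        p=cen(cc)
        if 200<p[0]<450 and 140<p[1]<330: print(n,p,cv2.boundingRect(cc),cv2.minAreaRect(cc))
print("wing tri",*tri([363.6,304.2],[219.3,277.6]))
print("grip px",proj("side",grip),proj("top",grip))
# log: pale top z .05
for n in C:
    m=[c for c in blobs(I[n],(8,50,60),(24,200,255),500)[1] if 280<cen(c)[0]<350 and 220<cen(c)[1]<300]
    for c in m:
        w=plane(n,c.reshape(-1,2),.05)[:,:2];print(n,"log",cv2.minEnclosingCircle(np.float32(w*1000)),cv2.fitEllipse(np.float32(w*1000)))
o=bot.get_obs();print(R.from_quat(np.r_[o["tool_rot"][1:],o["tool_rot"][0]]).as_matrix())
E
```

```text
((518.0595703125, 218.91844177246094), (193.2642364501953, 127.92708587646484), 2.820446491241455) [[418.3971 278.0496]
 [424.6919 150.2775]
 [617.722  159.7873]
 [611.4272 287.5594]]
yaw 0.049226083
seat [0.5535 0.2207]
grip [0.4436 0.2153 0.173 ]
side lid ((552.6036376953125, 222.12127685546875), 43.19855880737305) ((552.4545288085938, 222.5276641845703), (83.01929473876953, 83.80998229980469), 160.09765625)
top lid ((552.6790771484375, 220.02015686035156), 42.91336441040039) ((553.0805053710938, 220.0094451904297), (82.26630401611328, 83.4501724243164), 6.697882175445557)
handle [0.6378 0.2123 0.0789] 8.02203861565904e-05
side [363.5864 304.0881] (349, 293, 30, 23) ((363.0878601074219, 304.7770080566406), (29.178157806396484, 16.04217529296875), 35.53767395019531)
side [357.2963 152.8439] (344, 122, 35, 61) ((356.4422912597656, 150.7115478515625), (57.658145904541016, 34.3203239440918), 78.69007110595703)
top [220.0368 277.3354] (217, 266, 9, 23) ((221.0, 277.0), (8.0, 22.0), 0.0)
top [404.3896 260.7547] (400, 250, 9, 23) ((404.0, 261.0), (22.0, 8.0), 90.0)
wing tri [0.443  0.2189 0.1721] 0.0005482700483292951
grip px [[363.7284 302.3981]] [[220.7144 277.0491]]
side log ((542.0078735351562, 10.910088539123535), 71.89716339111328) ((541.7022094726562, 11.416058540344238), (137.1608428955078, 140.0440216064453), 12.87863826751709)
top log ((542.2050170898438, 12.136025428771973), 72.07434844970703) ((542.4091186523438, 10.42129898071289), (136.38629150390625, 138.6272735595703), 1.0607942342758179)
[[-0.967   0.2549 -0.0003]
 [ 0.2549  0.967  -0.0017]
 [-0.0001 -0.0017 -1.    ]]
```

Careful with the scale: shifts go in shares of 50 mm and turns go in shares of 2 pi rad. That gives: -0.03 m is -0.6, -0.005 m is -0.1, -0.108 rad / 6.2832 = -0.0172.

Request:
nudge_tcp --moves '{"steps":[[-0.6,-0.6,0,0,0.45],[-0.6,-0.6,0,0,0.45],[-0.6,-0.6,0,0,0.45],[-0.6,-0.6,0,0,0.45],[-0.6,-0.6,0,0,0.45],[-0.6,-0.6,0,0,0.45],[-0.6,-0.6,0,0,0.45],[-0.6,-0.6,0,0,0.45],[-0.6,-0.6,0,0,0.45],[-0.6,-0.6,0,0,0.45],[-0.6,-0.6,0,0,0.45],[-0.52,-0.54,-0.1,0,0.45],[0,0,0,-0.0159,0.45],[0,0,0,-0.0159,0.45],[0,0,0,-0.0172,0.45],[0,0,0,0,0.45]]}' --force 40

```text
t: 1.7
eef_pos: [0.4251, 0.2165, 0.2361]
tool_rot: [-0.0, -0.025, 1.0, -0.0]
contact_force: [1.3, 0.3, -0.5]
gripper_width: 0.45
grasp_force: 0.0
```

```bash
cat >> h.py <<'E'
np.set_printoptions(precision=4,suppress=True)
def state():
    o=bot.get_obs(); q=o["tool_rot"]; M=R.from_quat(np.r_[q[1:],q[0]]).as_matrix()
    print("t",round(o["t"],2),"tcp",o["eef_pos"],"xang",np.arctan2(M[1,0],M[0,0]),"F",o["contact_force"],"M",o["torque"],"w",round(o["gripper_width"],3),"g",o["grasp_force"],"q",o["q"]); return o["eef_pos"],M
def to(p):
    e,M=state(); print("tool delta",M.T@(np.array(p)-e))
E
python3 -c "
from h import *
to([.4245,.2165,.235])"
```

```text
t 1.7 tcp [0.4251 0.2165 0.2361] xang -3.090823023395879 F [ 1.3037  0.2511 -0.4694] M [-0.0191  0.0311  0.0143] w 0.45 g 0.0 q [-0.7979  0.1406  0.2173  2.0199 -0.0364  0.9852  1.059 ]
tool delta [0.0006 0.0001 0.0011]
```

Converted, 0.03 m is 0.6, 0.02 m is 0.4.

Request:
nudge_tcp --moves '{"steps":[[0,0,0.6,0,0.45],[0,0,0.6,0,0.45],[0,0,0.4,0,0.45],[0,0,0.22,0,0.45],[0,0,0,0,0.45]]}'

```text
t: 2.2
eef_pos: [0.4245, 0.2163, 0.1441]
tool_rot: [-0.001, -0.024, 1.0, -0.001]
contact_force: [1.2, -0.1, -0.4]
gripper_width: 0.452
grasp_force: 0.0
```

```bash
python3 - <<'E'
from h import *
state()
a=cams.read_camera("top");b=cams.read_camera("side")
out=np.hstack([cv2.resize(a[190:310,190:340],None,fx=2.6,fy=2.6),cv2.resize(b[260:380,270:420],None,fx=2.6,fy=2.6)])
cv2.imwrite("pics/crop1.png",np.clip(out*1.6,0,255).astype(np.uint8))
E
```

```text
t 2.2 tcp [0.4245 0.2163 0.1441] xang -3.092848824184246 F [ 1.1947 -0.1104 -0.4169] M [-0.0491 -0.0095 -0.0151] w 0.452 g 0.0 q [-0.7792  0.2685  0.2062  2.1125 -0.0777  0.7704  1.0954]
```

View pics/crop1.png

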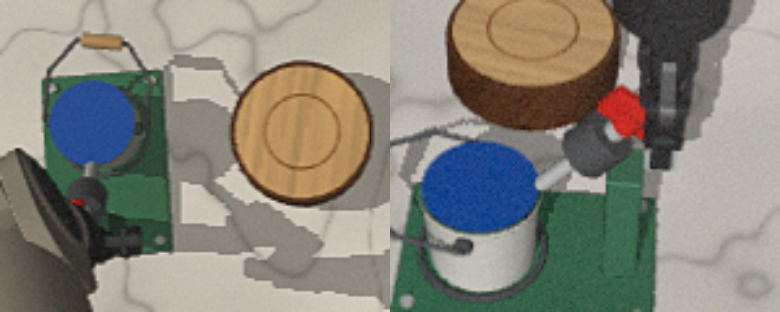

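The fingers straddle the wing's lower end (side crop 620,110) without contact. Next I push it toward +y and watch the force.

Converted, 0.005 m is 0.1, 0.002 m is 0.04.

Request:
nudge_tcp --moves '{"steps":[[0,0.1,0,0,0.45],[0,0.1,0,0,0.45],[0,0.04,0,0,0.45],[0,0.04,0,0,0.45],[0,0,0,0,0.45]]}'

```text
t: 2.8
eef_pos: [0.425, 0.2298, 0.1456]
tool_rot: [0.0, -0.025, 1.0, -0.001]
contact_force: [0.2, -5.2, 4.0]
gripper_width: 0.457
grasp_force: 2.2
```

Request:
nudge_tcp --moves '{"steps":[[0,0.04,0,0,0.45],[0,0.04,0,0,0.45],[0,0.04,0,0,0.45],[0,0,0,0,0.45]]}'

```text
t: 3.2
eef_pos: [0.4242, 0.2307, 0.1448]
tool_rot: [-0.001, -0.023, 1.0, -0.004]
contact_force: [0.2, -17.4, 7.7]
gripper_width: 0.45
grasp_force: 8.7
```

Request:
nudge_tcp --moves '{"steps":[[0,0.04,0,0,0.45],[0,0,0,0,0.45]]}'

```text
t: 3.4
eef_pos: [0.4239, 0.231, 0.1446]
tool_rot: [-0.002, -0.022, 1.0, -0.005]
contact_force: [-0.6, -21.6, 8.7]
gripper_width: 0.456
grasp_force: 10.4
```

```bash
python3 -c "
from h import *
state()"
```

```text
t 3.4 tcp [0.4239 0.231  0.1446] xang -3.0976448266543106 F [ -0.6417 -21.5902   8.675 ] M [-4.2694 -0.0465 -0.1651] w 0.456 g 10.414510073605925 q [-0.8061  0.2803  0.2046  2.0946 -0.0719  0.7823  1.0569]
```

Toward +y it meets a hard stop (21 N at about 20 mm), so the lower end has to go toward -y. Computing the arc increments.

```bash
python3 - <<'E'
from h import *
e,M=state()
g=np.array([.4435,.2165]);psi=.049;c4=np.cos(np.radians(40));lead=.010;r=.024
def pose(t):
    f=np.arctan2(np.sin(t),c4*np.cos(t)); 
    p=r*np.array([-np.cos(t)*c4,-np.sin(t)])+lead*np.array([np.sin(f),-np.cos(f)])
    S=np.array([[np.cos(psi),-np.sin(psi)],[np.sin(psi),np.cos(psi)]])
    return np.r_[g+S@p,.1445+.0167*(1-np.cos(t))],np.pi+psi+f
th=np.r_[0:1.541:.11]
P=[pose(t) for t in th]
print("first",P[0],M.T@(P[0][0]-e))
for (p,a),(q,b) in zip(P,P[1:]):
    T=np.array([[np.cos(a),np.sin(a),0],[np.sin(a),-np.cos(a),0],[0,0,-1]])
    print(np.r_[T.T@(q-p),-(b-a)], q)
E
```

```text
t 3.4 tcp [0.4239 0.231  0.1446] xang -3.0976448266543106 F [ -0.6417 -21.5902   8.675 ] M [-4.2694 -0.0465 -0.1651] w 0.456 g 10.414510073605925 q [-0.8061  0.2803  0.2046  2.0946 -0.0719  0.7823  1.0569]
first (array([0.4256, 0.2056, 0.1445]), np.float64(3.190592653589793)) [-0.0006 -0.0255  0.0003]
[-0.0015 -0.0025 -0.0001 -0.1432] [0.4273 0.2032 0.1446]
[-0.0014 -0.0025 -0.0003 -0.1408] [0.4291 0.2009 0.1449]
[-0.0012 -0.0025 -0.0005 -0.1364] [0.431  0.199  0.1454]
[-0.001  -0.0025 -0.0007 -0.1306] [0.433  0.1972 0.1461]
[-0.0008 -0.0024 -0.0009 -0.1239] [0.4351 0.1957 0.147 ]
[-0.0007 -0.0023 -0.001  -0.117 ] [0.4372 0.1944 0.148 ]
[-0.0006 -0.0023 -0.0012 -0.1103] [0.4393 0.1934 0.1492]
[-0.0006 -0.0022 -0.0013 -0.1041] [0.4414 0.1925 0.1506]
[-0.0005 -0.0022 -0.0015 -0.0987] [0.4436 0.1919 0.152 ]
[-0.0005 -0.0021 -0.0016 -0.0941] [0.4457 0.1916 0.1536]
[-0.0006 -0.0021 -0.0017 -0.0904] [0.4478 0.1915 0.1553]
[-0.0006 -0.002  -0.0018 -0.0876] [0.45   0.1916 0.1571]
[-0.0007 -0.002  -0.0018 -0.0856] [0.4521 0.192  0.1589]
[-0.0008 -0.002  -0.0018 -0.0846] [0.4541 0.1928 0.1607]
```

Converted, -0.016 m is -0.32, -0.01 m is -0.2.

Request:
nudge_tcp --moves '{"steps":[[0,-0.32,0,0,0.45],[0,-0.2,0,0,0.45],[0,-0.08,0,0,0.45],[0,-0.06,0,0,0.45],[0,0,0,0,0.45]]}'

```text
t: 3.9
eef_pos: [0.4256, 0.2064, 0.1453]
tool_rot: [-0.0, -0.026, 1.0, 0.0]
contact_force: [-0.5, 0.6, -0.1]
gripper_width: 0.453
grasp_force: 0.5
```

Request:
nudge_tcp --moves '{"steps":[[-0.02,-0.05,0,-0.0223,0.45],[-0.02,-0.05,0,-0.0223,0.45],[-0.02,-0.05,0,-0.0216,0.45],[-0.02,-0.05,-0.02,-0.0207,0.45],[0,0,0,0,0.45]]}'

```text
t: 4.4
eef_pos: [0.4318, 0.204, 0.1467]
tool_rot: [0.002, -0.298, 0.955, 0.004]
contact_force: [-3.4, 17.2, -4.0]
gripper_width: 0.446
grasp_force: 8.0
```

```bash
python3 -c "
from h import *
state()"
```

```text
t 4.4 tcp [0.4318 0.204  0.1467] xang -2.537185388777143 F [-3.3637 17.2067 -3.966 ] M [ 3.5164  0.5247 -0.2066] w 0.446 g 8.007252104580402 q [-0.6593  0.2611  0.1059  2.1075 -0.0478  0.7699  1.6525]
```

```bash
python3 - <<'E'
from h import *
a=cams.read_camera("top");b=cams.read_camera("side")
out=np.hstack([cv2.resize(a[210:310,190:315],None,fx=3.1,fy=3.1),cv2.resize(b[260:360,310:435],None,fx=3.1,fy=3.1)])
cv2.imwrite("pics/crop2.png",np.clip(out*1.8,0,255).astype(np.uint8))
state()
E
```

```text
t 4.5 tcp [0.4317 0.2039 0.1468] xang -2.5404658669592615 F [-3.1449 17.6312 -5.037 ] M [ 3.4294  0.5311 -0.212 ] w 0.452 g 7.926630824804306 q [-0.6602  0.2609  0.1068  2.1076 -0.0477  0.7699  1.6491]
```

View pics/crop2.png

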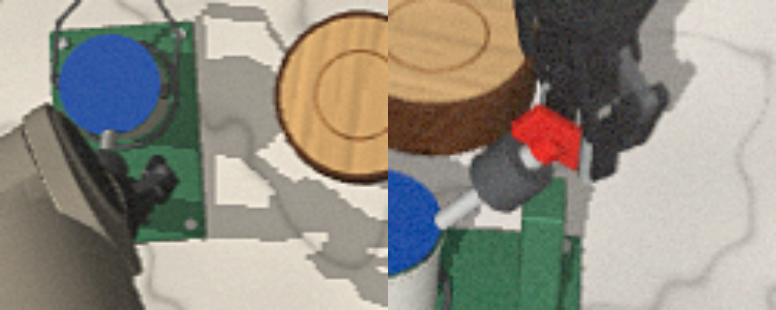

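The wing end is still between the fingers (side crop 545,135), but it resists at 17 N. I'll work out the wing angle from its visible corners: leftmost about (351,302), topmost about (361,294).

```bash
python3 - <<'E'
from h import *
psi=.049;k=np.radians(40)
S=R.from_euler("z",psi).as_matrix()
u=S@[np.cos(k),0,np.sin(k)];a=S@[-np.sin(k),0,np.cos(k)];v=S@[0,1,0]
G=np.array([.4435,.2175,.173])
im0=cv2.imread("pics/side0.png")
b=cams.read_camera("side")
for im in(im0,b):
    m,cs=blobs(im,(0,130,50),(8,255,255),20)
    for c in cs:
        if 330<cen(c)[0]<400 and 280<cen(c)[1]<330: print("red",cv2.boundingRect(c),cv2.approxPolyDP(c,2,True).reshape(-1,2).tolist())
for t in(-.5,-.25,-.1,0,.1,.25,.5,.8):
    w=np.cos(t)*u+np.sin(t)*v; n=np.cos(t)*v-np.sin(t)*u
    pts=[G+.026*w*i+.013*a*j+.0055*n*l for i in(1,) for j in(-1,1) for l in(-1,1)]
    print(t,proj("side",pts).round(1).tolist())
# foot ball travel
for d in(0,.01,.024): print("foot",d,proj("side",S@[-.046,0,.085]+a*d+[.5535,.2207,0]))
E
```

```text
red (349, 293, 30, 23) [[350, 298], [350, 303], [360, 312], [362, 309], [370, 315], [378, 309], [377, 305], [359, 293]]
red (350, 294, 22, 21) [[350, 299], [350, 303], [358, 311], [370, 314], [369, 299], [361, 294]]
-0.5 [[350.9, 294.4], [348.4, 296.8], [360.6, 287.1], [358.2, 289.5]]
-0.25 [[349.2, 295.6], [347.7, 299.2], [359.0, 288.3], [357.6, 291.8]]
-0.1 [[348.5, 296.7], [347.7, 300.8], [358.3, 289.3], [357.6, 293.5]]
0 [[348.1, 297.5], [347.8, 302.0], [357.9, 290.2], [357.7, 294.7]]
0.1 [[347.9, 298.5], [348.0, 303.3], [357.7, 291.1], [357.9, 295.9]]
0.25 [[347.7, 300.1], [348.5, 305.2], [357.5, 292.7], [358.5, 297.9]]
0.5 [[348.0, 303.0], [349.9, 308.5], [357.9, 295.7], [359.9, 301.2]]
0.8 [[349.2, 307.0], [352.3, 312.3], [359.2, 299.6], [362.4, 305.1]]
foot 0 [[327.8369 332.464 ]]
foot 0.01 [[331.2436 330.0301]]
foot 0.024 [[336.0747 326.5752]]
```

The wing has turned slightly the right way. By geometry, the block is the leading finger's tip meeting the housing. I'll back out, shut the gripper and push from the trailing side only.

Careful with the scale: shifts go in shares of 50 mm and turns go in shares of 2 pi rad. That gives: -0.04 m is -0.8, -0.03 m is -0.6.

Request:
nudge_tcp --moves '{"steps":[[0,0.16,0,0,0.45],[0,0,-0.6,0,0.45],[0,0,-0.8,0,0.45],[0,0,0,0,0.0],[0,0,0,0,0.0]]}'

```text
t: 5.05
eef_pos: [0.4282, 0.2043, 0.2171]
tool_rot: [0.001, -0.294, 0.956, 0.0]
contact_force: [0.5, -0.6, -0.5]
gripper_width: 0.121
grasp_force: 0.0
```

```bash
python3 - <<'E'
from h import *
e,M=state()
g=np.array([.4435,.2175]);psi=.049;c4=np.cos(np.radians(40));lead=-.018;r=.022
a0=np.arctan2(M[1,0],M[0,0])
def pose(t):
    f=np.arctan2(np.sin(t),c4*np.cos(t)); 
    p=r*np.array([-np.cos(t)*c4,-np.sin(t)])+lead*np.array([np.sin(f),-np.cos(f)])
    S=np.array([[np.cos(psi),-np.sin(psi)],[np.sin(psi),np.cos(psi)]])
    return np.r_[g+S@p,.149],-np.pi+psi+f
P=[pose(t) for t in np.arange(0,1.541,.11)]
s=P[0][0].copy()+[-.01,.012,0]
print("approach",s,M.T@(s-e),"turn",-(P[0][1]-a0)); 
for (p,a),(q,b) in zip([(s,P[0][1])]+P,P):
    T=np.array([[np.cos(a),np.sin(a),0],[np.sin(a),-np.cos(a),0],[0,0,-1]])
    print(np.r_[T.T@(q-p),-(b-a)], q)
E
```

```text
t 5.05 tcp [0.4282 0.2043 0.2171] xang -2.54507900092268 F [ 0.4636 -0.6102 -0.5328] M [-0.0062 -0.0665  0.0723] w 0.121 g 0.0 q [-0.683   0.1587  0.1183  2.0437 -0.0231  0.9381  1.6147]
approach [0.4158 0.2467 0.149 ] [-0.0134  0.042   0.0681] turn 0.5475136526671132
[-0.0094 -0.0125  0.     -0.    ] [0.4258 0.2347 0.149 ]
[ 0.0025 -0.0026  0.     -0.1432] [0.4234 0.2319 0.149 ]
[ 0.0026 -0.0026  0.     -0.1408] [0.4214 0.2289 0.149 ]
[ 0.0026 -0.0025  0.     -0.1364] [0.4198 0.2257 0.149 ]
[ 0.0026 -0.0025  0.     -0.1306] [0.4186 0.2222 0.149 ]
[ 0.0026 -0.0024  0.     -0.1239] [0.4178 0.2188 0.149 ]
[ 0.0025 -0.0023  0.     -0.117 ] [0.4174 0.2154 0.149 ]
[ 0.0024 -0.0023  0.     -0.1103] [0.4175 0.2121 0.149 ]
[ 0.0023 -0.0022  0.     -0.1041] [0.4179 0.2089 0.149 ]
[ 0.0022 -0.0021  0.     -0.0987] [0.4187 0.206  0.149 ]
[ 0.0021 -0.0021  0.     -0.0941] [0.4198 0.2033 0.149 ]
[ 0.0019 -0.002   0.     -0.0904] [0.421  0.2008 0.149 ]
[ 0.0018 -0.002   0.     -0.0876] [0.4226 0.1986 0.149 ]
[ 0.0017 -0.0019  0.     -0.0856] [0.4242 0.1967 0.149 ]
[ 0.0015 -0.0019  0.     -0.0846] [0.4261 0.1951 0.149 ]
```

Converted, 0.042 m is 0.84, -0.0134 m is -0.268, -0.143 rad / 6.2832 = -0.0228.

Request:
nudge_tcp --moves '{"steps":[[-0.268,0.84,0,0,0],[0,0,0,0.0223,0],[0,0,0,0.0223,0],[0,0,0,0.0223,0],[0,0,0,0.0204,0],[0,0,0.7,0,0],[0,0,0.66,0,0],[-0.188,-0.25,0,0,0],[0.05,-0.052,0,-0.0228,0],[0.052,-0.052,0,-0.0224,0],[0,0,0,0,0]]}'

```text
t: 6.15
eef_pos: [0.4177, 0.2322, 0.1462]
tool_rot: [-0.002, -0.169, 0.986, 0.002]
contact_force: [-4.5, 13.7, -8.7]
gripper_width: 0.003
grasp_force: 7.2
```

Request:
nudge_tcp --moves '{"steps":[[0.052,-0.05,0,-0.0216,0],[0.052,-0.05,0,-0.0208,0],[0.052,-0.048,0,-0.0197,0],[0,0,0,0,0]]}'

```text
t: 6.55
eef_pos: [0.4127, 0.2299, 0.1469]
tool_rot: [0.001, -0.36, 0.933, 0.007]
contact_force: [-8.9, 35.8, -16.5]
gripper_width: -0.004
grasp_force: 18.1
```

```bash
python3 -c "
from h import *
state()"
```

```text
t 6.55 tcp [0.4127 0.2299 0.1469] xang -2.4049254378609612 F [ -8.8755  35.7614 -16.4894] M [7.4655 2.0382 0.0846] w -0.004 g 18.105639098212123 q [-0.6458  0.2543  0.0159  2.1126 -0.0232  0.77    1.6937]
```

```bash
python3 - <<'E'
from h import *
a=cams.read_camera("top");b=cams.read_camera("side"); cv2.imwrite("pics/side3.png",b)
b0=cv2.imread("pics/side0.png")
f=lambda i:cv2.resize(i[270:360,300:400],None,fx=4,fy=4,interpolation=cv2.INTER_CUBIC)
cv2.imwrite("pics/crop3.png",np.clip(np.hstack([f(b0),f(b)])*1.8,0,255).astype(np.uint8))
for im in(b0,b):
    for c in blobs(im,(0,130,50),(8,255,255),20)[1]:
        if 330<cen(c)[0]<400 and 280<cen(c)[1]<330: print("red",cv2.boundingRect(c),cv2.approxPolyDP(c,1.5,True).reshape(-1,2).tolist())
E
```

```text
red (349, 293, 30, 23) [[350, 298], [350, 303], [360, 312], [362, 309], [370, 315], [378, 309], [377, 305], [359, 293]]
red (350, 294, 24, 21) [[350, 299], [350, 304], [354, 305], [358, 311], [372, 313], [373, 306], [369, 299], [359, 294]]
```

View pics/crop3.png

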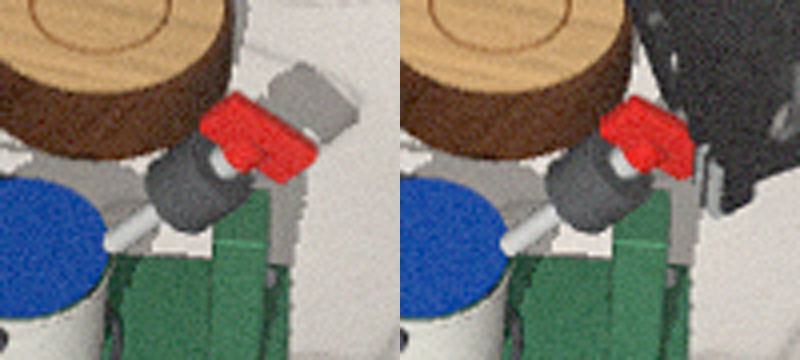

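Pushed toward -y, the wing turned only about 0.1 rad and the foot did not move (rod end still at (104,245) in the crop). That is the real stop at 36 N. I'll push the same end toward +y with the shut fingers from the -y side.

Converted, -0.038 m is -0.76, -0.035 m is -0.7, 0.14 rad / 6.2832 = 0.0223.

Request:
nudge_tcp --moves '{"steps":[[0,0.24,0,0,0],[0,0,-0.7,0,0],[0,0,-0.76,0.0223,0],[0,0,0,0.0223,0],[0,0,0,0.0223,0],[0,0,0,0.0223,0],[0,0,0,0.0203,0],[0,0,0,0,0]]}'

```text
t: 7.45
eef_pos: [0.4085, 0.2268, 0.22]
tool_rot: [-0.001, -0.017, 1.0, -0.001]
contact_force: [0.1, -0.8, 0.3]
gripper_width: -0.003
grasp_force: 0.0
```

```bash
python3 -c "
from h import *
to([.417,.1867,.149])"
```

```text
t 7.45 tcp [0.4085 0.2268 0.22  ] xang -3.1068763996431543 F [ 0.1494 -0.7743  0.3381] M [-0.0361 -0.0359  0.0294] w -0.003 g 0.0 q [-0.7334  0.1455  0.1023  2.0513 -0.0179  0.9481  0.9839]
tool delta [-0.0073 -0.0403  0.0711]
```

Converted, -0.0403 m is -0.806, 0.036 m is 0.72, 0.143 rad / 6.2832 = 0.0228.

Request:
nudge_tcp --moves '{"steps":[[-0.146,-0.806,0,-0.0022,0],[0,0,0.72,0,0],[0,0,0.7,0,0],[-0.188,0.25,0,0,0],[0.05,0.052,0,0.0228,0],[0.052,0.052,0,0.0224,0],[0,0,0,0,0]]}'

```text
t: 8.15
eef_pos: [0.4195, 0.2036, 0.1492]
tool_rot: [-0.003, 0.118, 0.993, -0.003]
contact_force: [-2.6, -6.1, -5.0]
gripper_width: 0.003
grasp_force: 3.5
```

```bash
python3 - <<'E'
from h import *
state()
b=cams.read_camera("side")
for c in blobs(b,(0,130,50),(8,255,255),20)[1]:
    if 330<cen(c)[0]<400 and 280<cen(c)[1]<330: print("red",cv2.boundingRect(c),cv2.approxPolyDP(c,1.5,True).reshape(-1,2).tolist())
E
```

```text
t 8.15 tcp [0.4195 0.2036 0.1492] xang 2.9057119808488983 F [-2.6291 -6.0553 -5.0217] M [-1.3342  0.6795 -0.0251] w 0.003 g 3.4815494692884386 q [-0.7349  0.2466  0.171   2.1243 -0.0569  0.7832  0.8066]
red (351, 290, 28, 29) [[359, 290], [351, 296], [351, 299], [355, 303], [356, 309], [369, 318], [378, 311], [371, 302], [362, 297], [362, 291]]
```

Now it turns: the wing's corners have moved to (359,290) and (369,318). I'll keep going round.

Converted, 0.0026 m is 0.052, 0.0025 m is 0.05, 0.136 rad / 6.2832 = 0.0216.

Request:
nudge_tcp --moves '{"steps":[[0.052,0.05,0,0.0216,0],[0.052,0.05,0,0.0208,0],[0.052,0.048,0,0.0197,0],[0.05,0.046,0,0.0186,0],[0.048,0.046,0,0.0175,0],[0,0,0,0,0]]}'

```text
t: 8.8
eef_pos: [0.415, 0.2215, 0.1504]
tool_rot: [-0.001, 0.413, 0.911, -0.002]
contact_force: [-3.6, -4.5, 2.2]
gripper_width: 0.002
grasp_force: 2.3
```

Request:
nudge_tcp --moves '{"steps":[[0.046,0.044,0,0.0166,0],[0.044,0.042,0,0.0159,0],[0.042,0.042,0,0.015,0],[0.04,0.04,0,0.0143,0],[0,0,0,0,0]]}'

```text
t: 9.3
eef_pos: [0.4148, 0.2312, 0.1495]
tool_rot: [-0.002, 0.581, 0.814, -0.005]
contact_force: [-10.4, -9.1, 4.4]
gripper_width: -0.001
grasp_force: 5.8
```

```bash
python3 - <<'E'
from h import *
state()
b=cams.read_camera("side");b0=cv2.imread("pics/side0.png")
f=lambda i:cv2.resize(i[270:360,300:400],None,fx=4,fy=4,interpolation=cv2.INTER_CUBIC)
cv2.imwrite("pics/crop4.png",np.clip(f(b)*1.8,0,255).astype(np.uint8))
E
```

```text
t 9.3 tcp [0.4148 0.2312 0.1495] xang 1.9012470415004523 F [-10.3845  -9.1274   4.3537] M [-1.7565  1.9679 -0.1468] w -0.001 g 5.834251879714429 q [-0.9323  0.2681  0.3427  2.1122 -0.1253  0.7918 -0.1812]
```

View pics/crop4.png

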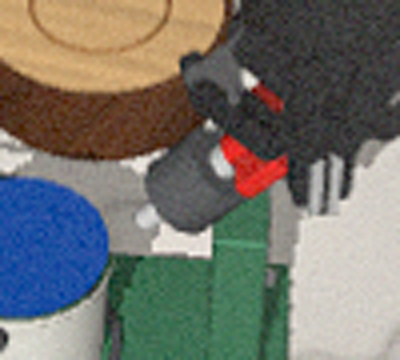

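The foot is fully back: its tip sits inside the housing's mouth at crop (147,215), well clear of the rim. Next is the bail.

Converted, -0.04 m is -0.8, -0.02 m is -0.4, 0.14 rad / 6.2832 = 0.0223.

Request:
nudge_tcp --moves '{"steps":[[0,-0.24,0,0,0],[0,0,-0.8,0,0],[0,0,-0.8,0.0159,0],[0,0,-0.4,0.0223,0.35],[0,0,0,0.0223,0.35],[0,0,0,0.008,0.35],[0,0,0,0,0.35]]}'

```text
t: 10.05
eef_pos: [0.4076, 0.2308, 0.2516]
tool_rot: [-0.0, 0.741, 0.672, 0.001]
contact_force: [0.5, 0.8, -0.2]
gripper_width: 0.352
grasp_force: 0.0
```

```bash
python3 - <<'E'
from h import *
to([.6378,.2123,.15])
a=cams.read_camera("side");b=cams.read_camera("top")
for im in(a,b):
    for nm,lo,hi in(("blue",(105,120,60),(125,255,255)),("wood",(8,70,90),(22,200,255))):
        for c in blobs(im,lo,hi,20)[1]:
            p=cen(c)
            if 200<p[0]<330 and 180<p[1]<400: print(nm,p,cv2.contourArea(c))
E
```

```text
t 10.05 tcp [0.4076 0.2308 0.2516] xang 1.4734791424994285 F [ 0.4621  0.8243 -0.2145] M [ 0.0103 -0.008   0.0168] w 0.352 g 0.0 q [-1.0215  0.1038  0.4061  2.03   -0.0487  1.0145 -0.6891]
tool delta [0.0037 0.2307 0.1019]
blue [304.1947 331.4846] 1166.0
wood [261.7325 325.0499] 83.5
wood [324.5081 271.4356] 1987.0
wood [289.3659 196.5244] 41.0
blue [224.9315 236.8446] 786.0
wood [305.676  240.3042] 1957.0
wood [228.2171 205.2132] 43.0
```

Converted, 0.04 m is 0.8, 0.0037 m is 0.074.

Request:
nudge_tcp --moves '{"steps":[[0.074,0.8,0,0,0.35],[0,0.8,0,0,0.35],[0,0.8,0,0,0.35],[0,0.8,0,0,0.35],[0,0.8,0,0,0.35],[0,0.614,0,0,0.35],[0,0,0.8,0,0.35],[0,0,0.8,0,0.35],[0,0,0.4,0,0.35],[0,0,0,0,0.35]]}'

```text
t: 11.15
eef_pos: [0.6348, 0.2101, 0.1464]
tool_rot: [-0.001, 0.741, 0.672, -0.003]
contact_force: [0.2, -0.7, 0.3]
gripper_width: 0.348
grasp_force: 0.0
```

```bash
python3 -c "
from h import *
to([.6378,.2123,.058])"
```

```text
t 11.15 tcp [0.6348 0.2101 0.1464] xang 1.473273455263518 F [ 0.1871 -0.7437  0.2956] M [-0.0318  0.048   0.022 ] w 0.348 g 0.0 q [-0.7087  0.5845  0.4273  1.6633 -0.282   0.9626 -0.2776]
tool delta [0.0027 0.0033 0.0884]
```

Converted, 0.03 m is 0.6, 0.02 m is 0.4.

Request:
nudge_tcp --moves '{"steps":[[0.054,0.066,0.6,0,0.35],[0,0,0.6,0,0.35],[0,0,0.4,0,0.35],[0,0,0.168,0,0.35],[0,0,0,0,0.35]]}'

```text
t: 11.65
eef_pos: [0.6409, 0.2129, 0.062]
tool_rot: [-0.0, 0.741, 0.671, -0.0]
contact_force: [-0.3, 0.1, 0.2]
gripper_width: 0.35
grasp_force: 0.0
```

```bash
python3 - <<'E'
from h import *
state()
a=cams.read_camera("top");b=cams.read_camera("side")
out=np.hstack([cv2.resize(a[180:280,180:305],None,fx=3.1,fy=3.1),cv2.resize(b[280:380,220:345],None,fx=3.1,fy=3.1)])
cv2.imwrite("pics/crop5.png",np.clip(out*1.8,0,255).astype(np.uint8))
E
```

```text
t 11.65 tcp [0.6409 0.2129 0.062 ] xang 1.4719947151612405 F [-0.2972  0.1105  0.1613] M [ 0.04   -0.0356  0.048 ] w 0.35 g 0.0 q [-0.6762  0.6911  0.3829  1.6971 -0.3323  0.8185 -0.2424]
```

View pics/crop5.png

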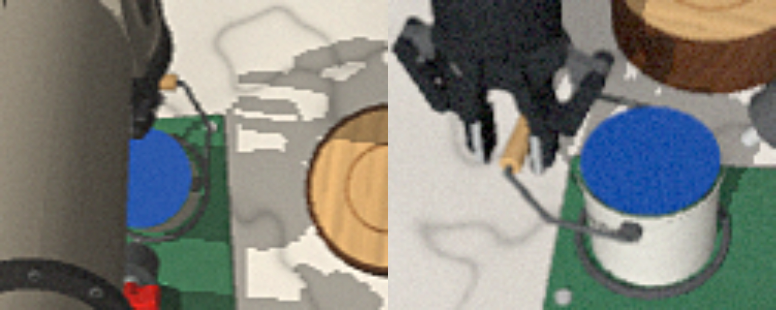

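The fingers straddle the handle (side crop 517,140). Trim and close.

Request:
nudge_tcp --moves '{"steps":[[0,-0.06,0.08,0,0.35],[0,0,0,0,0.0],[0,0,0,0,0.0],[0,0,0,0,0.0]]}' --force 35

```text
t: 12.15
eef_pos: [0.6374, 0.2134, 0.0581]
tool_rot: [-0.0, 0.741, 0.671, -0.0]
contact_force: [-1.4, 0.5, 0.2]
gripper_width: 0.162
grasp_force: 34.0
```

```bash
python3 - <<'E'
from h import *
e,M=state()
h=np.array([e[0],e[1],.0789]); c=np.array([.5535,.2207]); d=h[:2]-c; print(np.linalg.norm(d),np.arctan2(d[1],d[0]))
psi=-.1; D=np.array([np.cos(psi),np.sin(psi),0]); r=.086; 
T=np.array([[np.cos(1.4708),np.sin(1.4708),0],[np.sin(1.4708),-np.cos(1.4708),0],[0,0,-1]])
th=np.r_[.08:1.58:16j]; P=[r*(np.cos(t)*D+np.array([0,0,np.sin(t)])) for t in th]
for p,q,t in zip(P,P[1:],th[1:]): print(round(t,2),T.T@(q-p), q-P[0])
E
```

```text
t 12.15 tcp [0.6374 0.2134 0.0581] xang 1.4714048440193714 F [-1.433   0.4975  0.2076] M [ 0.1919  0.3022 -0.0133] w 0.162 g 34.02635872364044 q [-0.678   0.6918  0.3805  1.7068 -0.3348  0.808  -0.2426]
0.08424234851760456 -0.08677298743932133
0.18 [ 0.     -0.0011 -0.0085] [-0.0011  0.0001  0.0085]
0.28 [ 0.     -0.002  -0.0084] [-0.0031  0.0003  0.0169]
0.38 [ 0.     -0.0028 -0.0081] [-0.0058  0.0006  0.025 ]
0.48 [ 0.     -0.0036 -0.0078] [-0.0094  0.0009  0.0328]
0.58 [ 0.     -0.0043 -0.0074] [-0.0137  0.0014  0.0403]
0.68 [ 0.     -0.0051 -0.0069] [-0.0188  0.0019  0.0472]
0.78 [ 0.     -0.0057 -0.0064] [-0.0245  0.0025  0.0536]
0.88 [ 0.     -0.0063 -0.0058] [-0.0308  0.0031  0.0594]
0.98 [ 0.     -0.0069 -0.0051] [-0.0376  0.0038  0.0646]
1.08 [ 0.     -0.0074 -0.0044] [-0.045   0.0045  0.069 ]
1.18 [ 0.     -0.0078 -0.0037] [-0.0527  0.0053  0.0726]
1.28 [ 0.     -0.0081 -0.0029] [-0.0608  0.0061  0.0755]
1.38 [ 0.     -0.0083 -0.0021] [-0.0691  0.0069  0.0776]
1.48 [ 0.     -0.0085 -0.0012] [-0.0775  0.0078  0.0788]
1.58 [ 0.     -0.0086 -0.0004] [-0.0861  0.0086  0.0791]
```

Converted, -0.0085 m is -0.17, -0.0084 m is -0.168.

Request:
nudge_tcp --moves '{"steps":[[0,-0.02,-0.17,0,0],[0,-0.04,-0.168,0,0],[0,-0.056,-0.162,0,0],[0,-0.072,-0.156,0,0],[0,-0.086,-0.148,0,0],[0,0,0,0,0]]}'

```text
t: 12.75
eef_pos: [0.6241, 0.2146, 0.0995]
tool_rot: [0.0, 0.741, 0.671, 0.001]
contact_force: [-1.5, -0.5, -0.4]
gripper_width: 0.164
grasp_force: 34.2
```

Request:
nudge_tcp --moves '{"steps":[[0,-0.1,-0.138,0,0],[0,-0.114,-0.128,0,0],[0,-0.126,-0.116,0,0],[0,-0.138,-0.102,0,0],[0,0,0,0,0]]}'

```text
t: 13.25
eef_pos: [0.5997, 0.2172, 0.1232]
tool_rot: [-0.0, 0.741, 0.671, 0.0]
contact_force: [-0.2, 1.4, 0.9]
gripper_width: 0.161
grasp_force: 34.4
```

```bash
python3 -c "
from h import *
state()"
```

```text
t 13.25 tcp [0.5997 0.2172 0.1232] xang 1.4717608586799404 F [-0.2448  1.3586  0.86  ] M [ 0.1561 -0.0267 -0.0358] w 0.161 g 34.4009131193161 q [-0.7482  0.5612  0.421   1.7649 -0.2878  0.8759 -0.2977]
```

Converted, -0.0085 m is -0.17, -0.0083 m is -0.166.

Request:
nudge_tcp --moves '{"steps":[[0,-0.148,-0.088,0,0],[0,-0.156,-0.074,0,0],[0,-0.162,-0.058,0,0],[0,-0.166,-0.042,0,0],[0,-0.17,-0.024,0,0],[0,-0.12,-0.008,0,0],[0,0,0,0,0]]}'

```text
t: 13.95
eef_pos: [0.5532, 0.2216, 0.1368]
tool_rot: [-0.0, 0.741, 0.671, -0.0]
contact_force: [0.2, 0.5, -0.4]
gripper_width: 0.161
grasp_force: 34.3
```

```bash
python3 -c "
from h import *
state()"
```

```text
t 13.95 tcp [0.5532 0.2216 0.1368] xang 1.4718635276652625 F [ 0.2136  0.5419 -0.3645] M [ 0.2399  0.0642 -0.0448] w 0.161 g 34.346147775650024 q [-0.8129  0.4822  0.4338  1.8583 -0.2613  0.8581 -0.349 ]
```

Upright with almost no load. Lift gently by 85 mm, then look.

Request:
nudge_tcp --moves '{"steps":[[0,0,-0.08,0,0],[0,0,-0.12,0,0],[0,0,-0.2,0,0],[0,0,-0.2,0,0],[0,0,-0.2,0,0],[0,0,-0.2,0,0],[0,0,-0.2,0,0],[0,0,-0.2,0,0],[0,0,-0.2,0,0],[0,0,-0.1,0,0],[0,0,0,0,0],[0,0,0,0,0]]}'

```text
t: 15.15
eef_pos: [0.5543, 0.2213, 0.2218]
tool_rot: [-0.0, 0.741, 0.671, -0.0]
contact_force: [0.5, -0.3, -4.0]
gripper_width: 0.162
grasp_force: 34.2
```

```bash
python3 - <<'E'
from h import *
e,M=state()
b=cams.read_camera("side"); cv2.imwrite("pics/side6.png",np.clip(cv2.resize(b[200:400,200:440],None,fx=2.5,fy=2.5)*1.7,0,255).astype(np.uint8))
to([.5422,.0113,e[2]])
E
```

```text
t 15.15 tcp [0.5543 0.2213 0.2218] xang 1.4711665708629278 F [ 0.5197 -0.298  -4.0488] M [ 0.0339 -0.017   0.0002] w 0.162 g 34.20819103717804 q [-0.849   0.3828  0.475   1.7842 -0.2015  1.023  -0.3975]
t 15.2 tcp [0.5541 0.2212 0.2215] xang 1.471192105765317 F [-1.0862  0.2162 -4.35  ] M [-0.0151 -0.0547  0.0099] w 0.162 g 34.20964300632477 q [-0.849   0.3831  0.4749  1.7845 -0.2015  1.023  -0.3975]
tool delta [-0.2101  0.009  -0.0002]
```

View pics/side6.png

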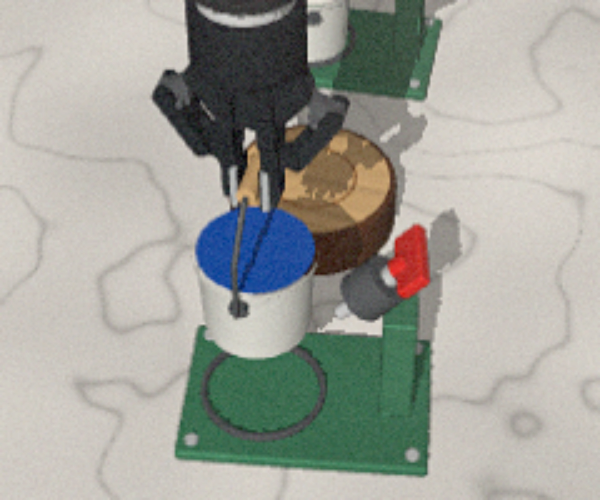

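The pail hangs upright below the fingers (lid at 255,250), clear of the seat, with the foot still back. Carry it to the log.

Converted, -0.018 m is -0.36, -0.012 m is -0.24.

Request:
nudge_tcp --moves '{"steps":[[-0.08,0,0,0,0],[-0.16,0.02,0,0,0],[-0.24,0.02,0,0,0],[-0.32,0.02,0,0,0],[-0.36,0.02,0,0,0],[-0.36,0.02,0,0,0],[-0.36,0.02,0,0,0],[-0.36,0.02,0,0,0],[-0.36,0.02,0,0,0],[-0.36,0.02,0,0,0],[-0.36,0,0,0,0],[-0.32,0,0,0,0],[-0.24,0,0,0,0],[-0.16,0,0,0,0],[-0.1,0,0,0,0],[-0.06,0,0,0,0],[0,0,0,0,0],[0,0,0,0,0],[0,0,0,0,0],[0,0,0,0,0]]}'

```text
t: 17.2
eef_pos: [0.5426, 0.0119, 0.2219]
tool_rot: [-0.0, 0.741, 0.671, 0.0]
contact_force: [-0.2, 0.7, -3.7]
gripper_width: 0.163
grasp_force: 34.2
```

```bash
python3 - <<'E'
from h import *
to([.5422,.0113,.176])
for n in C:
    b=cams.read_camera(n)
    for c in blobs(b,(105,120,60),(125,255,255),100)[1]:
        p=cen(c)
        if 200<p[0]<400 and 180<p[1]<400:
            for z in(.168,.172):
                w=plane(n,c.reshape(-1,2),z)[:,:2]; print(n,z,cv2.minEnclosingCircle(np.float32(w*1000)))
E
```

```text
t 17.2 tcp [0.5426 0.0119 0.2219] xang 1.4718725643794293 F [-0.1891  0.7019 -3.6811] M [ 0.0067 -0.0042  0.0016] w 0.163 g 34.209739565849304 q [-0.5863  0.2941  0.55    1.9121 -0.183   0.9846 -0.0526]
tool delta [-0.0007 -0.0004  0.0459]
side 0.168 ((539.681884765625, 6.620361328125), 41.769187927246094)
side 0.172 ((539.025634765625, 11.573603630065918), 41.536346435546875)
side 0.168 ((558.8211669921875, 7.522056579589844), 38.6694450378418)
side 0.172 ((558.0582275390625, 12.470272064208984), 38.453887939453125)
```

Converted, 0.01 m is 0.2, 0.008 m is 0.16.

Request:
nudge_tcp --moves '{"steps":[[0,0,0.12,0,0],[0,0,0.2,0,0],[0,0,0.2,0,0],[0,0,0.16,0,0],[0,0,0.08,0,0],[0,0,0.04,0,0],[0,0,0.04,0,0],[0,0,0,0,0],[0,0,0,0,0]]}'

```text
t: 18.2
eef_pos: [0.5427, 0.0115, 0.1803]
tool_rot: [0.0, 0.741, 0.671, 0.0]
contact_force: [0.2, -0.7, -3.5]
gripper_width: 0.161
grasp_force: 34.2
```

Request:
nudge_tcp --moves '{"steps":[[0,0,0.02,0,0],[0,0,0.02,0,0],[0,0,0.02,0,0],[0,0,0,0,0]]}'

```text
t: 18.6
eef_pos: [0.5425, 0.0115, 0.1769]
tool_rot: [-0.0, 0.741, 0.671, -0.0]
contact_force: [-0.0, 0.2, -4.2]
gripper_width: 0.159
grasp_force: 34.2
```

Request:
nudge_tcp --moves '{"steps":[[0,0,0.02,0,0],[0,0,0.02,0,0],[0,0,0,0,0]]}'

```text
t: 18.9
eef_pos: [0.5425, 0.0115, 0.1749]
tool_rot: [-0.0, 0.741, 0.671, -0.0]
contact_force: [-0.2, -0.6, -4.8]
gripper_width: 0.16
grasp_force: 34.2
```

Converted, 0.001 m is 0.02.

Request:
nudge_tcp --moves '{"steps":[[0,0,0.02,0,0],[0,0,0.02,0,0],[0,0,0,0,0]]}'

```text
t: 19.2
eef_pos: [0.5444, 0.0114, 0.1744]
tool_rot: [0.001, 0.742, 0.671, 0.002]
contact_force: [-0.1, 0.3, 5.9]
gripper_width: 0.163
grasp_force: 35.0
```

Request:
nudge_tcp --moves '{"steps":[[0,0,0.02,0,0],[0,0,0,0,0]]}'

```text
t: 19.4
eef_pos: [0.5455, 0.0113, 0.1743]
tool_rot: [0.002, 0.742, 0.671, 0.003]
contact_force: [0.5, -0.2, 10.6]
gripper_width: 0.164
grasp_force: 35.4
```

Request:
nudge_tcp --moves '{"steps":[[0,0,0.02,0,0],[0,0,0,0,0]]}'

```text
t: 19.6
eef_pos: [0.5465, 0.0112, 0.1741]
tool_rot: [0.002, 0.742, 0.671, 0.003]
contact_force: [0.3, -1.7, 13.8]
gripper_width: 0.163
grasp_force: 35.8
```

Landed. Ease off 3 mm, open and withdraw upward.

Converted, -0.04 m is -0.8, -0.03 m is -0.6.

Request:
nudge_tcp --moves '{"steps":[[0,0,-0.06,0,0],[0,0,0,0,0],[0,0,0,0,0.25],[0,0,0,0,0.45],[0,0,0,0,0.45],[0,0,-0.2,0,0.45],[0,0,-0.6,0,0.45],[0,0,-0.8,0,0.45],[0,0,-0.8,0,0.45],[0,0,0,0,0.45],[0,0,0,0,0.45]]}'

```text
t: 20.7
eef_pos: [0.543, 0.0114, 0.2953]
tool_rot: [0.0, 0.741, 0.671, 0.001]
contact_force: [-0.2, -0.5, -0.9]
gripper_width: 0.45
grasp_force: 0.0
```

```bash
python3 - <<'E'
from h import *
state()
b=cams.read_camera("side"); cv2.imwrite("pics/side7.png",np.clip(cv2.resize(b[160:400,200:440],None,fx=2.4,fy=2.4)*1.7,0,255).astype(np.uint8))
for c in blobs(b,(105,120,60),(125,255,255),100)[1]:
    p=cen(c)
    if 200<p[0]<400 and 180<p[1]<400:
        w=plane("side",c.reshape(-1,2),.125)[:,:2]; print(cv2.minEnclosingCircle(np.float32(w*1000)))
E
```

```text
t 20.7 tcp [0.543  0.0114 0.2953] xang 1.4710390790697747 F [-0.1556 -0.4895 -0.8774] M [-0.0171  0.0201 -0.0311] w 0.45 g 0.0 q [-0.6196  0.2141  0.5749  1.8255 -0.1286  1.1363 -0.1008]
((536.0631103515625, 11.905990600585938), 42.19289016723633)
((556.5369873046875, 11.748390197753906), 38.02617263793945)
```

View pics/side7.png

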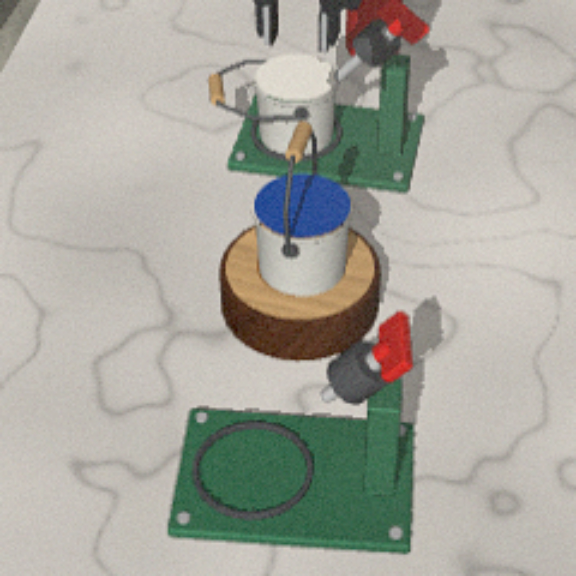

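The pail stands upright in the middle of the log (lid at 302,205), bail up, and the gripper is clear. The white pail is still clamped.

```bash
python3 -c "
from station import bot, cams, order
print(order.hand_in())"
```

```text
the job is handed in; nothing more can be done
None
```

The blue-lidded pail is standing upright and released in the middle of the log, with its clamp foot wound back, the white pail still clamped in its stand, and the job handed in at about 21 s (no verdict was returned).

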